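# Re-energise the pack tester: reset, pre-charge, main, pre-charge off

### The arm

A 6-joint arm with a two-finger parallel gripper is mounted at the origin on a cart in front of the work surface, level with it; the furniture and walls round the work are solid. World frame = base frame: x ahead of the robot, y to its left, z up, the work surface at z = 0. Lengths are in mm, angles in degrees, forces in N, time in s.
With the tool pointing down it reaches from about 325 to 925 mm from the base axis. Payload 3.1 kg.
Tool frame: the origin (TCP) lies at the very end of the fingers, on their centre line; the grasp point (between the pads) lies grasp_offset behind it (grasp_offset is the distance from the TCP to the grasp point, in mm); z points along the fingers, y is the line along which they close (so a half turn about z gives the same grasp; the last joint's range is limited). The gripper opens to 85 mm and grips with 20 to 120 N. Pads are 22 mm wide; open, the fingers measure 114 mm over their backs; the gripper's body (76 mm by 85 mm) begins 54 mm behind the grasp point. The pads swing forward as they close: fully open they stand 13 mm farther back than shut.
Start: joints at [61.753, 12.427, 92.441, -0, 75.132, -6.429], TCP at [232.272, 580.249, 231.3] pointing down, gripper open.
Joint ranges: [-157.48, 157.48], [-44.54, 120.13], [17.64, 146.25], [-64.5, 244.5], [7.68, 150.69], [-147.95, 147.95]. Speed limits (degrees/s): [159.86, 159.86, 180, 180, 180, 180].

### API

Orientations are given as [roll, pitch, yaw] about the fixed x, y, z axes, in that order (R = Rz(yaw) Ry(pitch) Rx(roll)).
In Python, from station import * gives the robot as it stands. Calls block until the motion is done:
- goto(position, orientation): joint-space move of the TCP to a pose.
- move_l(position, attitude=None, speed=150): straight line of the TCP; attitude=None keeps the orientation; speed is the mean speed in mm/s.
- move_j(angles): joint-space move.
- grip(opening, squeeze=None): finger opening in mm; squeeze is the grip in N (None keeps the last); returns when the fingers have stopped.
- wait(seconds).
- solve_ik(position, orientation): joint angles nearest the present ones, or None.
- get_obs(): the state.
- get_image(name): name is "scene" or "top" or "wrist"; returns the picture (420x560x3 uint8, red, green, blue); there is no depth.
- get_calibration(name): a dict with "fx", "fy", "cx", "cy" (pixels), "D" ([k1, k2, p1, p2, k3] as OpenCV has them; the pictures are not rectified), "R" (3x3) and "t" (3): a world point X has camera coordinates R X + t; the wrist camera has in their place "mount" (4x4, takes a point from camera to tool coordinates, whose origin is the TCP and whose axes are the flange's). Camera axes: x right, y down, z forward; pixel columns grow to the right and rows downward; lengths in mm; the calibration is good to about 2 mm. A picture is of the moment at which its call begins: read the wrist's pose just before it. get_calibration takes no time and is no camera call.
A pose or a line that the arm cannot do raises Unreachable and nothing moves.
- sign_off(): hands the job in; it is judged then, once.
Trained networks look in the newest picture that a camera, given by its name, has taken for a name from the list of things; names that differ only in an ending like _2 or _b are one class to them, and where a whole thing is asked for, a point or a joint stands for the part that bears it (a point fixed in the world has none). Each returns a list of dicts, best first, with "score" (0 to 1); they miss things now and then, are a little off and sometimes report something else, mostly with a low value. They report only what shows in the picture. A call takes as long as a camera call.
- spot_in(name, camera): "extent" ([centre column, centre row, width, height] in pixels, round what is visible of it).
- regions_of(name, camera): "region" (420x560 bool, what is visible of it) and "extent" ([centre column, centre row, width, height] in pixels, round what is visible of it).
The state is a dict: "t": time; "joint_pos": joint angles; "qvel": joint speeds; "effort": joint torques, N m; "tcp_pos": TCP position; "ee_rot": TCP orientation; "wrist_force": force on the tool from outside, world axes, zero at the start; "moment": the same for the moment, N m; "grip_width": finger opening in mm; "grip_force": force on a finger pad.
Only numpy, scipy, OpenCV 4.12 (cv2) and the standard library are available. Lean on these libraries where they do the work, as an engineer would, in place of code of your own. Each camera call takes 0.05 s, during which the arm holds its last target. There are 200 camera calls.

### The job

The pack tester's supply has tripped: bring it back on line at the switch box, pressing with the fingertips. First press the small round breaker button that has popped out until it stays in; then press the far end of the long rocker down, which switches pre-charge on, and give it at least two seconds before you press the large square main key in until it stays; last, press the near end of the rocker down to switch pre-charge off again. Do not press the main key early, leave the mushroom stop button alone, and do not shift, tip or pick up the meter, the test probe or the cell around the box.

Things in the scene. Friction and masses are not known exactly. Their poses are not given: they have to be found in the camera images.
- switch_box: grey enclosure 126 (x) x 262 (y) x 62 mm, bolted to the worktop; origin at the centre of its underside; x points from its louvred front wall to its finned back wall, away from the robot within 0.25 rad, z up. On its flat aluminium top four grey plates, 54 x 50 x 3 mm, stand in a row along y, 56 mm apart, at x = -8 mm, in an order that differs every time
- breaker_button (a joint): travel of the round breaker button in m: 0 = popped out, 0.006 = in. It snaps: it springs back up to half travel, beyond that it pulls itself in and stays in. It takes about 3.5 N to start; press it straight down
- breaker_top (a point): centre of the top of the black round breaker button, 16 mm across, in a hexagon nut and a round collar. Out, it stands 18 mm above the front plate (80 mm above the worktop) and 10 mm above its collar; in, 4 mm above the collar. The point moves with the button
- precharge (a joint): angle of the rocker in rad: 0 = off (near end down and level, far end raised), 0.4 = on (far end down and level, near end raised). It snaps over at half way and stays either way; pressed 15 mm from the pivot it takes about 4.5 N
- precharge_on_end (a point): point on top of the rocker's far half (box +x, moulded bar), mid-width, 15 mm from the pivot; 77 mm above the worktop when off, 71 mm when on. The rocker is a black shallow V, 44 mm along the box's x, 20 mm wide, pivoted in its middle 71 mm above the worktop, in a dark metal frame 4 mm lower. Pressing here switches on
- precharge_off_end (a point): the same point on the near half (towards the box's -x, moulded white ring), 15 mm from the pivot: 71 mm above the worktop with the rocker off, 77 mm with it on. Pressing this half down switches off
- main_key (a joint): travel of the square main key in m: 0 = out, 0.006 = in. It snaps like the breaker button: beyond half travel it latches in and cannot be taken out again by hand. It takes about 4 N to start; press it straight down
- main_top (a point): centre of the top of the black square main key, 34 x 34 mm, in a square dark metal frame. Out, it stands 16 mm above the front plate (78 mm above the worktop) and 9 mm above its frame; in, 3 mm above the frame. The point moves with the key
- stop_button (a joint): travel of the mushroom stop button in m: 0 = up, 0.005 = pressed, springs back; not to be pressed
- stop_top (a point): top centre of the black mushroom stop button, 39 mm across, 30 mm above the front plate (92 mm above the worktop), the tallest thing on the box; not to be pressed
- meter: loose yellow hand multimeter lying to the left of the box, 138 x 80 x 44 mm (long side along its x); origin at the centre of its underside. Bystander
- probe: loose black test probe lying in front of the box, 17 x 113 x 17 mm (long side along its y); origin at the centre of its underside. Bystander
- cell: loose green round cell, 21 mm across and 70 mm tall, standing upright to the right of the box; origin at the centre of its underside. Bystander

How it is judged:
By the outcome, as a careful person would: the job done as asked, in the order asked, and still so for the second after the job is handed in, with the robot touching nothing.
It also fails if it takes over 58 s, if anything falls off the work surface, if the arm or the gripper's body presses on something with over 40 N, if the wrist force passes 120 N, or if a joint passes its speed limit or range.

## Working session

There is one attempt and no reset: what is moved stays moved. The work goes in short steps, each a Python script; the robot and the scene stay as the last script left them, time stands still between calls to the robot, and variables do not carry over. Pictures are saved under pics/ and viewed, at most 10 in all, crops included, and the job is handed in when it is done.

```bash
mkdir -p pics; ls
python3 - <<'E'
from station import *
import cv2,numpy as np
for c in ["scene","top","wrist"]:
    im=get_image(c); cv2.imwrite(f"pics/{c}0.png",im[...,::-1])
    k=get_calibration(c); print(c,{a:np.round(b,3).tolist() for a,b in k.items()})
    for n in ["switch_box","breaker_top","precharge_on_end","main_top","stop_top","cell","meter","probe"]:
        r=spot_in(n,c); print(n,[(round(d["score"],2),np.round(d["extent"]).tolist()) for d in r[:2]])
o=get_obs(); print(o)
E
```

```text
pics
scene {'fx': 506.092, 'fy': 506.092, 'cx': 278.324, 'cy': 202.765, 'D': [0.008, 0.0, 0.0, 0.0, 0.0], 'R': [[0.566, -0.824, -0.021], [-0.571, -0.373, -0.731], [0.595, 0.426, -0.682]], 't': [-346.254, 319.738, 727.64]}
switch_box [(0.59, [282.0, 213.0, 140.0, 110.0]), (0.37, [266.0, 191.0, 23.0, 19.0])]
breaker_top [(0.64, [290.0, 204.0, 9.0, 7.0])]
precharge_on_end [(0.71, [267.0, 192.0, 22.0, 22.0]), (0.58, [283.0, 212.0, 142.0, 112.0])]
main_top [(0.72, [314.0, 216.0, 23.0, 19.0]), (0.17, [292.0, 203.0, 10.0, 8.0])]
stop_top [(0.71, [244.0, 174.0, 21.0, 18.0])]
cell [(0.6, [367.0, 245.0, 16.0, 35.0])]
meter [(0.73, [192.0, 183.0, 67.0, 56.0]), (0.71, [264.0, 190.0, 25.0, 21.0])]
probe [(0.69, [262.0, 261.0, 52.0, 18.0])]
top {'fx': 410.43, 'fy': 410.43, 'cx': 280.175, 'cy': 207.354, 'D': [-0.073, 0.0, 0.0, 0.0, 0.0], 'R': [[0.025, -1.0, -0.002], [-0.992, -0.025, -0.127], [0.127, 0.005, -0.992]], 't': [-87.463, 477.61, 865.678]}
switch_box [(0.8, [271.0, 180.0, 132.0, 76.0]), (0.27, [312.0, 187.0, 19.0, 14.0])]
breaker_top []
precharge_on_end [(0.54, [258.0, 184.0, 11.0, 23.0])]
[... 556 characters left out ...]
28.0, 14.0])]
probe []
{'t': 1.35, 'joint_pos': array([ 6.17541310e+01,  1.24293400e+01,  9.24418231e+01, -3.16790946e-04,
        7.51331348e+01, -6.42846721e+00]), 'qvel': array([ 0.01218348,  0.02456048, -0.0393461 , -0.18145349,  0.01021276,
        0.03615644]), 'effort': array([-5.70958873e-04, -3.96890652e+01, -3.04240680e+01, -1.02454305e-04,
        9.10614926e-04, -1.67260799e-05]), 'tcp_pos': array([232.25887389, 580.23754567, 231.27239775]), 'ee_rot': array([-1.79995695e+02, -1.76937587e-04,  1.58182680e+02]), 'wrist_force': array([ 0.03048152, -0.25670295,  0.00318436]), 'moment': array([ 0.01402606, -0.02597226,  0.00104344]), 'grip_force': 0.0, 'grip_width': 85.37841578105716}
```

```bash
cat > h.py <<'E'
from station import *
import cv2,numpy as np
from scipy.spatial.transform import Rotation as Ro
def cam(c,obs=None):
    k=get_calibration(c); K=np.array([[k["fx"],0,k["cx"]],[0,k["fy"],k["cy"]],[0,0,1.]])
    if c=="wrist":
        T=np.eye(4); T[:3,:3]=Ro.from_euler("xyz",obs["ee_rot"],degrees=True).as_matrix(); T[:3,3]=obs["tcp_pos"]
        M=np.linalg.inv(T@np.array(k["mount"])); R,t=M[:3,:3],M[:3,3]
    else: R,t=np.array(k["R"]),np.array(k["t"])
    return K,np.array(k["D"]),R,t
def plane(C,uv,z):
    K,D,R,t=C; p=cv2.undistortPoints(np.array([[uv]],float),K,D)[0,0]
    d=R.T@np.r_[p,1]; o=-R.T@t; return o+d*(z-o[2])/d[2]
def proj(C,X):
    K,D,R,t=C; return cv2.projectPoints(np.atleast_2d(np.array(X,float)),cv2.Rodrigues(R)[0],t,K,D)[0][:,0]
E
python3 - <<'E'
from h import *
S,T=cam("scene"),cam("top")
for n,s,t,z in [("breaker",(290,204),None,78),("rocker",(267,192),(258,184),71),("main",(314,216),(312,188),76),("stop",(244,174),(231,181),88)]:
    print(n,plane(S,s,z).round(), None if t is None else plane(T,t,z).round())
a=cv2.resize(cv2.imread("pics/scene0.png")[110:300,130:400],None,fx=2.9,fy=2.9,interpolation=cv2.INTER_CUBIC)
cv2.imwrite("pics/s_crop.png",a)
E
```

```text
breaker [517. -94.  78.] None
rocker [527. -33.  71.] [523. -28.  71.]
main [ 516. -146.   76.] [ 516. -141.   76.]
stop [531.  24.  88.] [525.  27.  88.]
```

View pics/s_crop.png

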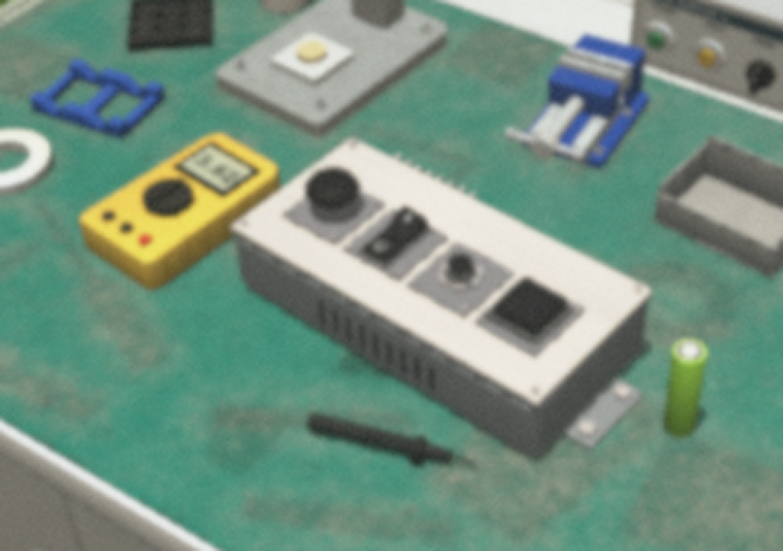

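The row is stop, rocker, breaker, main, running from left to right (+y to −y). The meter is to the left, the probe in front and the cell to the right. Next I'll close the fingers and look from the wrist camera above the box.

Run:
```python
from h import *
grip(0)
goto([520,-60,200],[180,0,176])
wait(0.3)
o=get_obs(); print(o["t"],o["tcp_pos"].round(1),o["ee_rot"].round(2),o["grip_width"],o["joint_pos"].round(1))
im=get_image("wrist"); C=cam("wrist",o); np.savez("w.npz",K=C[0],D=C[1],R=C[2],t=C[3]); cv2.imwrite("pics/w1.png",im[...,::-1])
for n,z in [("breaker_top",78),("precharge_on_end",71),("main_top",78),("stop_top",90),("switch_box",62)]:
    for d in regions_of(n,"wrist")[:2]:
        e=d["extent"]; print(n,round(d["score"],2),np.round(e).tolist(),plane(C,e[:2],z).round(1))
```

```text
4.9083 [520.1 -59.6 200. ] [180.    -0.   176.04] -0.05401774952630765 [ -14.2    1.7  107.8    0.    70.5 -100.3]
precharge_on_end 0.93 [315.0, 208.0, 29.0, 56.0] [527.8 -30.2  71. ]
precharge_on_end 0.27 [181.0, 208.0, 44.0, 46.0] [ 520.1 -138.6   71. ]
main_top 0.65 [180.0, 209.0, 47.0, 46.0] [ 519.3 -137.5   78. ]
stop_top 0.84 [393.0, 214.0, 46.0, 46.0] [530.4  27.1  90. ]
```

View pics/w1.png

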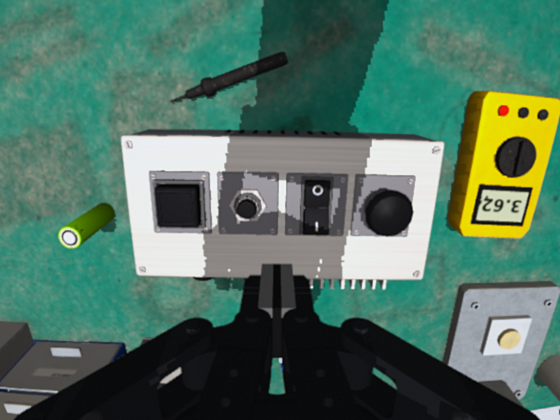

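The wrist view shows the box right way up for this camera, with the near side at the top. The main key is at (180,205), the popped breaker at (246,208), and the rocker at (317,205) with its ring end at (317,190). The stop is at (388,212). The fingertips are at about (276,270), clear of everything.

Run:
```python
from h import *
from scipy.optimize import least_squares
f=np.load("w.npz"); C=(f["K"],f["D"],f["R"],f["t"])
for n,p,z in [("main",(179,206),78),("breaker",(246,209),80),("rocker",(317,207),71),("stop",(389,213),88)]: print(n,plane(C,p,z).round(1))
# box model: yaw,x,y ; top corners + plate centres
B=[(-63,131,62),(-63,-131,62),(63,131,62),(63,-131,62)]+[(-8,y,65) for y in (84,28,-28,-84)]
U=[(444,140),(121,137),(424,279),(137,277),(384,205.5),(317,205),(248.5,203.5),(180.5,203.5)]
def X(q,P): c,s=np.cos(q[2]),np.sin(q[2]); P=np.array(P,float); return np.c_[q[0]+c*P[:,0]-s*P[:,1],q[1]+s*P[:,0]+c*P[:,1],P[:,2]]
r=least_squares(lambda q:(proj(C,X(q,B))-U).ravel(),[525,-58,-.07],loss="soft_l1")
print(r.x.round(3),np.degrees(r.x[2]),(proj(C,X(r.x,B))-U).round(1).tolist())
print(X(r.x,[(-8,y,65) for y in (84,28,-28,-84)]).round(1))
```

```text
main [ 516.6 -138.    78. ]
breaker [522.1 -85.   80. ]
rocker [527.3 -28.7  71. ]
stop [530.3  24.9  88. ]
[ 5.33237e+02 -5.70100e+01 -7.90000e-02] -4.504097037949649 [[2.5, -0.2], [-1.8, -0.6], [0.6, 0.2], [0.1, -0.1], [-0.4, 0.1], [-0.6, -0.1], [-0.1, 0.8], [0.4, 0.2]]
[[ 531.9   27.4   65. ]
 [ 527.5  -28.5   65. ]
 [ 523.1  -84.3   65. ]
 [ 518.7 -140.1   65. ]]
```

```bash
cat >> h.py <<'E'
A=[180,0,175.5]
def press(x,y,z0,z1,up=105,fmax=16):
    move_l([x,y,z0],A,120); out=[]
    for z in np.arange(z0-1,z1-.01,-1):
        move_l([x,y,z],A,20); o=get_obs(); out.append((round(o["tcp_pos"][2],1),round(o["wrist_force"][2],1)))
        if o["wrist_force"][2]>fmax: break
    t=get_obs()["t"]; move_l([x,y,up],A,150); print(out,"t released",round(t,2),"now",round(get_obs()["t"],2)); return t
def look(n):
    o=get_obs(); im=get_image("wrist"); cv2.imwrite(f"pics/{n}.png",im[...,::-1]); return cam("wrist",o)
E
python3 - <<'E'
from h import *
goto([523,-84.5,105],A)
press(523,-84.5,84,73.5)
wait(.2)
move_l([521,-60,200],A,250); wait(.2); look("w2")
im=cv2.imread("pics/w2.png")[150:260,120:440]; cv2.imwrite("pics/w2c.png",cv2.resize(im,None,fx=2.4,fy=2.4,interpolation=cv2.INTER_CUBIC))
print(get_obs()["t"])
E
```

```text
[(np.float64(84.0), np.float64(-0.3)), (np.float64(82.0), np.float64(-0.8)), (np.float64(80.8), np.float64(-0.3)), (np.float64(80.1), np.float64(0.5)), (np.float64(79.1), np.float64(2.1)), (np.float64(77.7), np.float64(1.7)), (np.float64(76.6), np.float64(-0.5)), (np.float64(75.9), np.float64(0.4)), (np.float64(74.9), np.float64(-0.1)), (np.float64(74.1), np.float64(-0.2))] t released 8.51 now 8.87
9.8583
```

View pics/w2c.png

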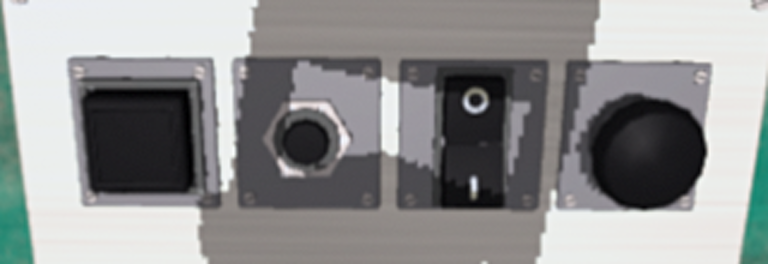

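The breaker's force fell away past half travel, and at about (306,143) in the crop it now sits low in its collar, so it has latched. Now the rocker's far end.

Run:
```python
from h import *
x,y=527.5+.997*16.5,-28.5-.078*16.5
move_l([x,y,105],A,250)
press(x,y,83,71)
move_l([521,-60,200],A,250); wait(.2); look("w3")
im=cv2.imread("pics/w3.png")[150:260,120:440]; cv2.imwrite("pics/w3c.png",cv2.resize(im,None,fx=2.4,fy=2.4,interpolation=cv2.INTER_CUBIC))
print(get_obs()["t"])
```

```text
[(np.float64(83.0), np.float64(-0.2)), (np.float64(81.1), np.float64(-0.3)), (np.float64(79.8), np.float64(0.1)), (np.float64(79.3), np.float64(3.5)), (np.float64(78.3), np.float64(2.3)), (np.float64(77.2), np.float64(2.0)), (np.float64(75.3), np.float64(0.3)), (np.float64(74.4), np.float64(-0.1)), (np.float64(73.9), np.float64(-1.1)), (np.float64(72.9), np.float64(-0.6)), (np.float64(71.9), np.float64(-0.2)), (np.float64(71.1), np.float64(0.2))] t released 13.75 now 14.12
14.9333
```

View pics/w3c.png

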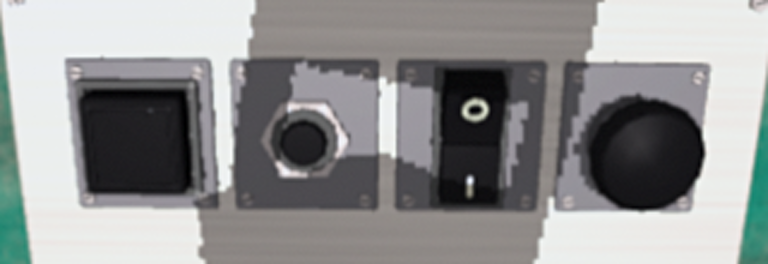

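The rocker has flipped: its ring moved from row 100 to row 109 in the crop and is foreshortened, so the near half is raised and pre-charge is on. I'll wait more than 2 s, then press the main key.

Run:
```python
from h import *
move_l([518.2,-139.5,105],A,250); wait(2)
press(518.2,-139.5,82,71.5)
move_l([521,-60,200],A,250); wait(.2); look("w4")
im=cv2.imread("pics/w4.png")[150:260,120:440]; cv2.imwrite("pics/w4c.png",cv2.resize(im,None,fx=2.4,fy=2.4,interpolation=cv2.INTER_CUBIC))
print(get_obs()["t"])
```

```text
[(np.float64(81.6), np.float64(-0.1)), (np.float64(80.2), np.float64(0.5)), (np.float64(78.9), np.float64(-0.2)), (np.float64(78.1), np.float64(0.9)), (np.float64(77.2), np.float64(2.0)), (np.float64(75.7), np.float64(0.0)), (np.float64(74.6), np.float64(0.2)), (np.float64(73.9), np.float64(0.2)), (np.float64(72.9), np.float64(0.6)), (np.float64(72.1), np.float64(1.2))] t released 20.42 now 20.78
21.675
```

View pics/w4c.png

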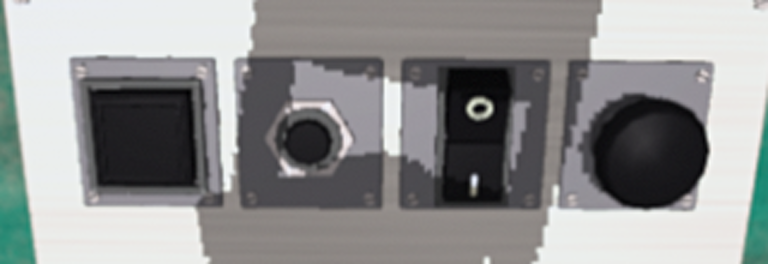

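The main key, at about (143,138) in the crop, now sits centred and low in its frame, so it has latched. The breaker is still in and the rocker still on. Last is the near end of the rocker.

Run:
```python
from h import *
x,y=527.5-.997*16.5,-28.5+.078*16.5
move_l([x,y,105],A,250)
press(x,y,83,71)
move_l([521,-60,200],A,250); wait(.2); look("w5")
print(get_obs()["t"])
```

```text
[(np.float64(82.9), np.float64(-0.5)), (np.float64(81.1), np.float64(0.1)), (np.float64(79.9), np.float64(-0.3)), (np.float64(79.4), np.float64(3.9)), (np.float64(77.8), np.float64(3.0)), (np.float64(76.7), np.float64(1.8)), (np.float64(75.8), np.float64(-0.2)), (np.float64(74.9), np.float64(-0.0)), (np.float64(73.9), np.float64(-0.1)), (np.float64(72.9), np.float64(-0.6)), (np.float64(71.9), np.float64(-0.5)), (np.float64(71.1), np.float64(0.7))] t released 25.56 now 25.93
26.7333
```

View pics/w5.png

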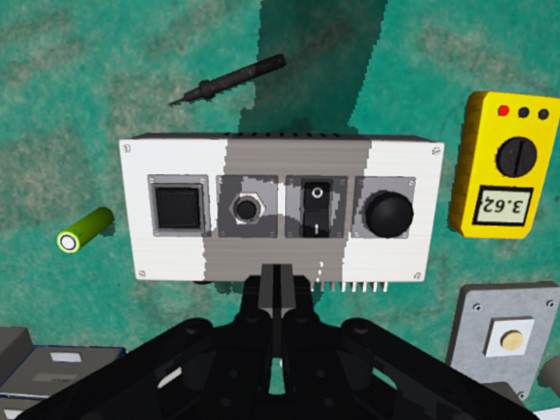

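The rocker is back off, with its ring at (317,192) and shown full. The main key at (178,208) and the breaker at (246,209) are in, and the meter, probe and cell have not moved.

```bash
python3 -c "
from station import *
print(sign_off())"
```

```text
the job is handed in; nothing more can be done
None
```

The supply is back on line: breaker in, pre-charge on, main key in more than 2 s later, pre-charge off again. I handed the job in at about 27 s, with the stop button, meter, probe and cell untouched.

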